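# Fetch the block plane from behind the jar and the can

### The job

The block plane lies at the back of the plywood tray, shut in by the spray can and the jar of screws in front of it. Stand the can and the jar aside on the flat black rubber mat, then lay the plane flat on the pine board, centred over the pencil line with its length along the board; only then put the jar and the can back upright in the tray, each in the very circle where it stood at the start. Keep the jar and the can upright throughout and leave the tape measure, the marker pen and the loose wooden offcut where they are.

Things in the scene. Friction and masses are not known exactly. Their poses are not given: they have to be found in the camera images.
- block_plane: iron block plane, 48 mm wide (x), 155 mm long (y), 56 mm high, 0.5 to 0.9 kg, loose. Origin: centre of the underside; z up; y along its length. Grasp across the body (along its x, 48 mm) near the middle; its side walls reach 36 mm up. It starts 10 to 15 mm behind the jar and the can, its length along the tray's y.
- screw_jar: glass jar of screws with metal lid, 66 mm diameter, 86 mm high (lid from 72 mm up, 65 mm diameter), about 0.2 kg, loose. Origin: centre of the underside; z up. It starts in one of the two front circles of the tray, with a gap of about 12 mm to the spray can in the other.
- spray_can: spray can, red with white cap, 53 mm diameter, 188 mm high; the cap (46 mm diameter, 154 to 188 mm up) can be gripped; about 0.33 kg, loose. Origin: centre of the underside; z up. It starts in one of the two front circles of the tray (left or right).
- shadow_tray: fixed flat plywood tray, 190 (x) x 180 mm, floor 8 mm above the bench, rim 18 mm above the bench, 7 mm thick. Origin: centre of the underside; x to its back, y to its left. Dark outlines drawn on its floor (they guide nothing): two circles, 71 mm wide, at x = -41, y = +36 and -36 mm (jar and can), a rectangle at x = +25, y = 0 (plane). Tray and mat lie side by side, either way round.
- pine_board: fixed pine board, 260 mm long (x) by 110 mm wide (y), top 20 mm above the bench. A pencil line crosses its middle; at its +x end a dark stop strip, from x = 110 to 128 mm, rises 9 mm above the board. Origin: centre of the underside, below the middle of the pencil line; z up. Left of it stands a fixed bottle 195 mm high, right of it a fixed blue block 85 mm high.
- bench_mat: fixed black rubber mat, 140 (x) by 180 mm (y), top 6 mm above the bench: the side area (not the thick black case with a handle, which is fixed), room for the can and the jar beside one another along its y. Origin: centre of the underside; z up.
- tape_measure: yellow tape measure, 66 x 84 x 36 mm, loose, lying left of the board; not to be touched. Origin: centre of the underside.
- marker: blue and black marker pen, 131 mm long (its y), 15 mm thick, loose, lying beyond the far end of the board; not to be touched. Origin: centre of the underside.
- offcut: wooden offcut, 50 x 70 (its y) x 50 mm, loose, lying left of the board, nearer the robot; not to be touched. Origin: centre of the underside.

How it is judged:
By the outcome, as a careful person would: the job done as asked, in the order asked, and still so for the second after the job is handed in, with the robot touching nothing.
It also fails if it takes over 122 s, if anything falls off the work surface, if the arm or the gripper's body presses on something with over 40 N, if the wrist force passes 120 N, or if a joint passes its speed limit or range.

### The arm

A 7-joint arm with a two-finger parallel gripper is mounted at the origin on a cart in front of the work surface, level with it; the furniture and walls round the work are solid. World frame = base frame: x ahead of the robot, y to its left, z up, the work surface at z = 0. Lengths are in mm, angles in rad, forces in N, time in s.
With the tool pointing down it reaches from about 400 to 875 mm from the base axis. Payload 4.4 kg.
Tool frame: the origin (TCP) lies midway between the tips of the shut fingers; the grasp point (between the pads) lies 19 mm behind it; z points along the fingers, y is the line along which they close (so a half turn about z gives the same grasp; the last joint's range is limited). The gripper opens to 85 mm and grips with 20 to 120 N. Pads are 22 mm wide; open, the fingers measure 114 mm over their backs; the gripper's body (76 mm by 85 mm) begins 54 mm behind the grasp point. The pads swing forward as they close: fully open they stand 13 mm farther back than shut.
Start: joints at [-1.346, 0.628, 0.038, 1.517, -0.027, 0.996, -0.02], TCP at [186.343, 622.731, 231.313] pointing down, gripper open.
Joint ranges: [-3.06, 3.06], [-0.37, 2.12], [-1.25, 1.32], [0.18, 2.47], [-1.1, 4.24], [0.23, 1.98], [-2.94, 2.94]. Speed limits (rad/s): [2.57, 2.57, 3.14, 3.14, 3.14, 3.14, 3.14].

### API

Orientations are given as [roll, pitch, yaw] about the fixed x, y, z axes, in that order (R = Rz(yaw) Ry(pitch) Rx(roll)).
In Python, from cell import ctrl gives the robot as it stands.
- The arm moves only by the shell command python3 -m handwheel 'ROWS'. ROWS is JSON, a list of rows, each a list of 3 entries, a list of its own where there are three numbers: the turn, a rotation vector about the tool's x, y, z in degrees, then the shift along the tool's x, y, z in m, then the closure, from 0 (fully open) to 1 (shut). A call has 1 to 5 rows; each row shifts and turns the commanded pose from where the row before left it, along the tool's axes as they then stand; what a row does not reach is not made up. A row lasts 1/12 s, in which the tool goes at most 41.7 mm and 7.16 degrees, less where a joint would pass 70% of its speed; a pose out of reach is approached as far as the arm can. A call is refused whole if a number of a shift passes 0.0417 or a number of a turn 7.16, either way. A call with a gripper value outside its range is refused whole. The fingers move at their own pace and stop on an object; the grip force is fixed at half the most. Time passes only in rows, so rows that do not move let the fingers close. It gives the time, the measured TCP pose, the force, the opening and the grip force at its end, in the units of the state.
- ctrl.read_state(): the state, without advancing time (a new reading comes with each control period).
- ctrl.get_image(name): name is "side" or "top" or "wrist"; returns a dict with "pixels" (480x640x3 uint8, red, green, blue), "fx", "fy", "cx", "cy" (pixels), "k1" (the pictures are not rectified: a ray, as slopes to the right and down, at radius r is drawn at 1 + k1 r^2 times it, then the intrinsics apply), "pose" (4x4, takes a point from camera to world coordinates); the wrist camera has in their place "T_tool_cam" (4x4, takes a point from camera to tool coordinates, whose origin is the TCP and whose axes are the flange's). Camera axes: x right, y up, looking along -z (the intrinsics and any distortion apply to the point x, -y, -z); pixel columns grow to the right and rows downward; lengths in mm; the calibration is good to about 2 mm. A picture is of the moment at which its call begins: read the wrist's pose just before it. There is no depth.
- ctrl.finish_job(): hands the job in; it is judged then, once.
The state is a dict: "clock": time; "qpos": joint angles; "qd": joint speeds; "tau": joint torques, N m; "eef_pos": TCP position; "tool_rot": TCP orientation; "force": force on the tool from outside, world axes, zero at the start; "torque": the same for the moment, N m; "width": finger opening in mm; "gripper_force": force on a finger pad.
Only numpy, scipy, OpenCV 4.12 (cv2) and the standard library are available. Lean on these libraries where they do the work, as an engineer would, in place of code of your own. Each camera call takes 0.05 s, during which the arm holds its last target. There are 200 camera calls.

## Working session

There is one attempt and no reset: what is moved stays moved. The work goes in short steps, Python scripts to look and compute and a shell command to move; the robot and the scene stay as the last step left them, time stands still between calls to the robot, and variables do not carry over. Pictures are saved under pics/ and viewed, at most 14 in all, crops included, and the job is handed in when it is done.

```bash
ls; mkdir -p pics
cat > h.py <<'E'
import numpy as np, cv2
from cell import ctrl
from scipy.spatial.transform import Rotation as R
def T_tool(s):
    T=np.eye(4);T[:3,:3]=R.from_euler('xyz',s['tool_rot']).as_matrix();T[:3,3]=s['eef_pos'];return T
def shot(n,f=None):
    s=ctrl.read_state(); im=ctrl.get_image(n)
    im['P']=np.array(im['pose']) if 'pose' in im else T_tool(s)@np.array(im['T_tool_cam'])
    if f: cv2.imwrite('pics/'+f,im['pixels'][:,:,::-1])
    return im
def ray(im,u,v):
    K=np.array([[im['fx'],0,im['cx']],[0,im['fy'],im['cy']],[0,0,1.]])
    p=cv2.undistortPoints(np.array([[[u,v]]],float),K,np.array([im['k1'],0,0,0,0.]))[0,0]
    # exact forward model: drawn = p*(1+k1 r^2)
    d=im['P'][:3,:3]@np.array([p[0],-p[1],-1]); return im['P'][:3,3],d
def onz(im,u,v,z):
    o,d=ray(im,u,v); return o+d*(z-o[2])/d[2]
E
python3 - <<'E'
from h import *
s=ctrl.read_state();print(s)
for n in ('top','side','wrist'):
    im=shot(n,n+'0.png');print(n,im['P'].round(2).tolist(),im['fx'],im['k1'])
E
```

```text
pics
{'clock': 0.0, 'qpos': array([-1.34583298,  0.62936629,  0.03845145,  1.51839279, -0.02698586,
        0.99625912, -0.01999125]), 'qd': array([ 0.00091439, -0.00018983,  0.00097506, -0.00105002, -0.00020855,
        0.00024309,  0.00126922]), 'tau': array([-1.05464009e-03, -5.63398111e+01,  1.22589670e+00, -1.93452626e+01,
        1.09190232e-02,  1.08587416e-02, -5.39411843e-06]), 'eef_pos': array([186.14659706, 622.12074808, 230.36825683]), 'tool_rot': array([-3.13968594e+00,  4.39623102e-05,  2.85083755e+00]), 'force': array([-0.20180815, -0.38356876,  0.27882447]), 'torque': array([-0.00699308, -0.00609483,  0.0013724 ]), 'gripper_force': 0.0, 'width': 85.52438813632408}
top [[0.02, 0.99, -0.11, 333.76], [-1.0, 0.02, 0.0, 24.55], [0.0, 0.11, 0.99, 1456.9], [0.0, 0.0, 0.0, 1.0]] 544.3126386794816 0.007639023971067135
side [[-1.0, -0.04, 0.06, 564.39], [0.07, -0.61, 0.79, 1161.29], [0.0, 0.79, 0.61, 939.04], [0.0, 0.0, 0.0, 1.0]] 542.030313365366 0.023486766992183453
wrist [[0.29, -0.91, -0.3, 108.82], [0.96, 0.27, 0.09, 646.18], [-0.0, -0.31, 0.95, 373.65], [0.0, 0.0, 0.0, 1.0]] 339.37848033827197 -0.05265664850176566
```

View pics/top0.png

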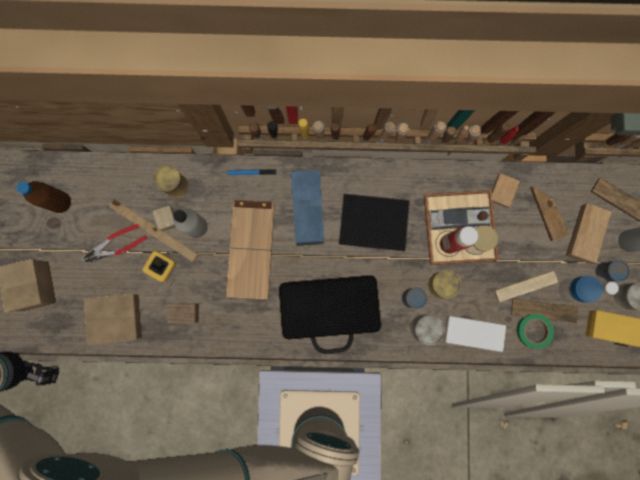

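View pics/side0.png

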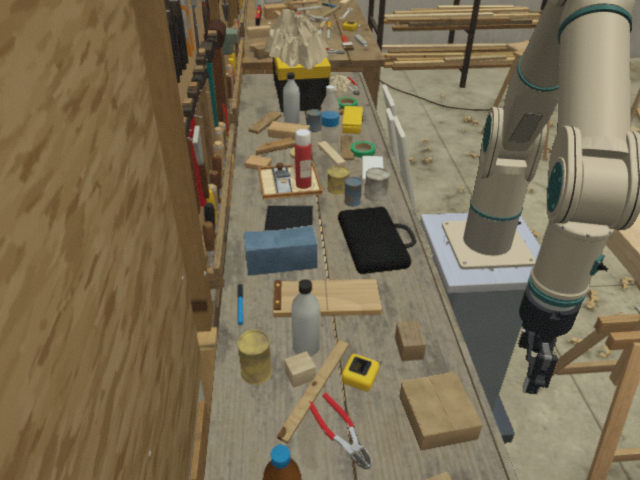

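Run:
```python
from h import *
t=cv2.imread('pics/top0.png')
a=cv2.resize(t[180:275,415:505],None,fx=5,fy=5,interpolation=cv2.INTER_CUBIC)
b=cv2.resize(t[190:305,220:280],None,fx=4.13,fy=4.13,interpolation=cv2.INTER_CUBIC)
c=np.zeros((475,a.shape[1]+b.shape[1],3),np.uint8);c[:,:450]=a;c[:b.shape[0],450:]=b[:475]
cv2.imwrite('pics/crop1.png',c)
im=shot('top')
for n,u,v,z in [('trayNW',426,194,18),('NE',493,192,18),('SE',496,262,18),('SW',428,264,18),('mat',344,195,6),('mat',409,199,6),('mat',405,250,6),('mat',340,246,6),('bd',234,201,20),('bd',272,202,20),('bd',267,299,20),('bd',227,297,20),('canTop',467,233,188),('jarTop',485,239,86),('tape',158,266,36),('offcut',182,313,50),('bott',180,215,195),('block',292,171,85),('block',320,171,85),('block',324,243,85),('caseTL',280,282,40),('caseTR',376,277,40)]:
    print(n,onz(im,u,v,z).round(0))
```

```text
trayNW [ 625. -275.   18.]
NE [ 634. -455.   18.]
SE [ 446. -460.   18.]
SW [ 436. -280.   18.]
mat [619. -55.   6.]
mat [ 612. -231.    6.]
mat [ 473. -221.    6.]
mat [480. -47.   6.]
bd [593. 240.  20.]
bd [593. 138.  20.]
bd [335. 143.  20.]
bd [337. 248.  20.]
canTop [ 499. -336.  188.]
jarTop [ 498. -410.   86.]
tape [414. 428.  36.]
offcut [294. 356.  50.]
bott [525. 338. 195.]
block [663.  84.  85.]
block [665.  12.  85.]
block [479.  -2.  85.]
caseTL [379. 109.  40.]
caseTR [ 398. -140.   40.]
```

View pics/crop1.png

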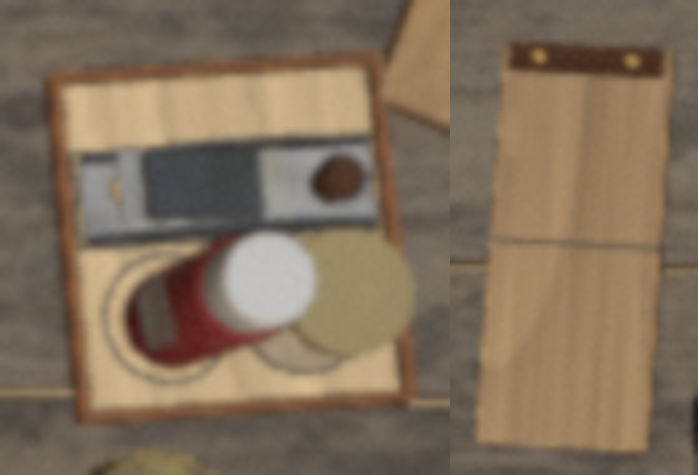

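```bash
H="python3 -m handwheel"
$H '[[[0,0,-5.55],[0,0,-0.025],0],[[0,0,-5.55],[0,0,-0.025],0],[[0,0,-5.55],[0,0,-0.025],0]]'
$H '[[[0,0,0],[-0.026,-0.032,0],0],[[0,0,0],[-0.026,-0.032,0],0],[[0,0,0],[-0.026,-0.032,0],0],[[0,0,0],[-0.026,-0.032,0],0],[[0,0,0],[-0.026,-0.032,0],0]]'
$H '[[[0,0,0],[-0.026,-0.032,0],0],[[0,0,0],[-0.026,-0.032,0],0],[[0,0,0],[-0.026,-0.032,0],0],[[0,0,0],[-0.026,-0.032,0],0],[[0,0,0],[-0.026,-0.032,0],0]]'
python3 -c "from h import *;print(ctrl.read_state()['qpos'],ctrl.read_state()['tool_rot'])"
```

```text
clock: 0.45
eef_pos: [186.2, 622.3, 306.5]
tool_rot: [-3.14, -0.0, -3.137]
force: [0.6, 0.2, -0.9]
width: 85.4
gripper_force: 0.0
clock: 0.87
eef_pos: [317.2, 460.9, 306.3]
tool_rot: [-3.141, 0.0, -3.142]
force: [1.2, 0.5, -0.2]
width: 85.6
gripper_force: 0.0
clock: 1.28
eef_pos: [447.1, 300.8, 306.4]
tool_rot: [3.142, -0.0, 3.141]
force: [0.8, 0.1, -0.2]
width: 85.8
gripper_force: 0.0
[-0.66257585  0.38724977  0.02610728  1.72774669 -0.01160073  1.02670728
  0.9382391 ] [ 3.14151608e+00 -9.65674288e-06  3.14143162e+00]
```

```bash
H="python3 -m handwheel"
$H '[[[0,0,0],[0,-0.038,0],0],[[0,0,0],[0,-0.038,0],0],[[0,0,0],[0,-0.038,0],0],[[0,0,0],[0,0,0],0]]'
python3 - <<'E'
from h import *
im=shot('wrist','w1.png'); np.save('w1.npy',im,allow_pickle=True); print(im['P'].round(2).tolist())
E
```

```text
clock: 1.62
eef_pos: [446.5, 179.6, 306.3]
tool_rot: [-3.136, -0.001, 3.13]
force: [-0.5, -0.5, 0.1]
width: 85.4
gripper_force: 0.0
[[0.01, -0.95, -0.31, 365.81], [1.0, 0.01, 0.01, 181.94], [-0.0, -0.31, 0.95, 449.56], [0.0, 0.0, 0.0, 1.0]]
```

View pics/w1.png

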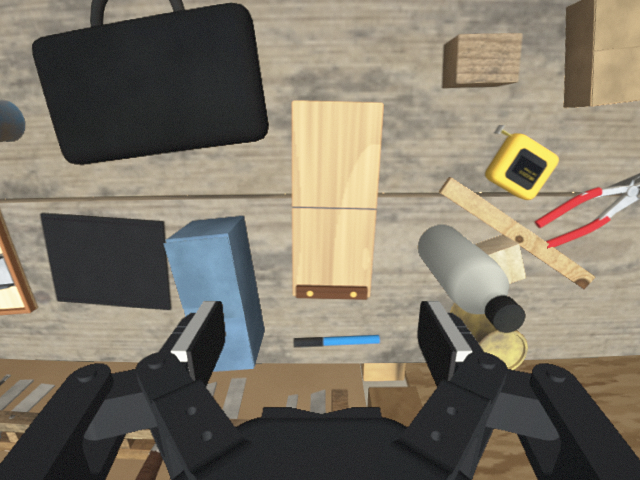

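Run:
```python
from h import *
im=np.load('w1.npy',allow_pickle=True).item()
hsv=cv2.cvtColor(im['pixels'],cv2.COLOR_RGB2HSV)
m=((hsv[...,2]>140)&(hsv[...,1]>60)&(hsv[...,0]>8)&(hsv[...,0]<28)).astype(np.uint8)
m[:,:270]=0;m[:,400:]=0;m[310:]=0;m[:90]=0
m=cv2.morphologyEx(m,cv2.MORPH_CLOSE,np.ones((5,5)))
for n in (115,150,190,230,260,280):
    x=np.where(m[n])[0]; a=onz(im,x[0]-.5,n,20);b=onz(im,x[-1]+.5,n,20);print(n,x[0],x[-1],a.round(1),b.round(1),((a+b)/2).round(1))
for c in (300,330,360):
    col=np.where(m[:,c])[0];g=im['pixels'][200:217,c].sum(1);v=200+int(g.argmin())
    print('line',c,v,onz(im,c,v,20).round(1),'near',onz(im,c,col[0]-.5,20).round(1), 'end',col[-1])
for u,v in [(41,213),(165,221),(170,310),(57,302)]: print('mat',onz(im,u,v,6).round(0))
```

```text
115 291 383 [352.7 143.5  20. ] [353.9 255.1  20. ] [353.3 199.3  20. ]
150 291 380 [393.8 142.   20. ] [395. 253.  20.] [394.4 197.5  20. ]
190 291 378 [443.6 140.1  20. ] [444.9 252.4  20. ] [444.3 196.2  20. ]
230 292 375 [497.1 139.3  20. ] [498.3 250.5  20. ] [497.7 194.9  20. ]
260 292 372 [539.8 137.6  20. ] [541.  248.1  20. ] [540.4 192.8  20. ]
280 292 371 [569.9 136.4  20. ] [571.  247.8  20. ] [570.4 192.1  20. ]
line 300 207 [466.  151.5  20. ] near [335.4 155.4  20. ] end 298
line 330 208 [467.8 190.4  20. ] near [336.9 191.   20. ] end 285
line 360 208 [468.2 229.3  20. ] near [337.3 226.6  20. ] end 299
mat [ 472. -214.    6.]
mat [486. -36.   6.]
mat [625. -51.   6.]
mat [ 612. -228.    6.]
```

```bash
H="python3 -m handwheel"
$H '[[[0,0,0],[0,-0.041,0],0],[[0,0,0],[0,-0.041,0],0],[[0,0,0],[0,-0.041,0],0],[[0,0,0],[0,-0.041,0],0],[[0,0,0],[0,-0.041,0],0]]'
$H '[[[0,0,0],[0,-0.041,0],0],[[0,0,0],[0,-0.041,0],0],[[0,0,0],[0,-0.041,0],0],[[0,0,0],[0,-0.041,0],0],[[0,0,0],[0,-0.041,0],0]]'
$H '[[[0,0,0],[0,-0.041,0],0],[[0,0,0],[0,-0.041,0],0],[[0,0,0],[0,-0.03,0],0],[[0,0,0],[0,0,0],0],[[0,0,0],[0,0,0],0]]'
python3 - <<'E'
from h import *
print(ctrl.read_state()['qpos'])
im=shot('wrist','w2.png'); np.save('w2.npy',im,allow_pickle=True); print(im['P'].round(2).tolist())
E
```

```text
clock: 2.08
eef_pos: [446.3, -17.0, 306.5]
tool_rot: [3.141, 0.001, -3.14]
force: [0.7, 0.1, 0.6]
width: 85.4
gripper_force: 0.0
clock: 2.5
eef_pos: [446.7, -222.3, 306.4]
tool_rot: [3.141, 0.001, -3.14]
force: [0.4, -0.2, 0.3]
width: 85.4
gripper_force: 0.0
clock: 2.92
eef_pos: [446.3, -334.3, 305.7]
tool_rot: [3.141, -0.001, 3.139]
force: [1.0, 0.2, 0.1]
width: 85.5
gripper_force: 0.0
[ 0.41626991  0.42670185  0.26051578  1.68447894 -0.12324196  1.04708014
  2.28447204]
[[0.0, -0.95, -0.31, 365.56], [1.0, 0.0, -0.0, -333.42], [0.0, -0.31, 0.95, 448.94], [0.0, 0.0, 0.0, 1.0]]
```

View pics/w2.png

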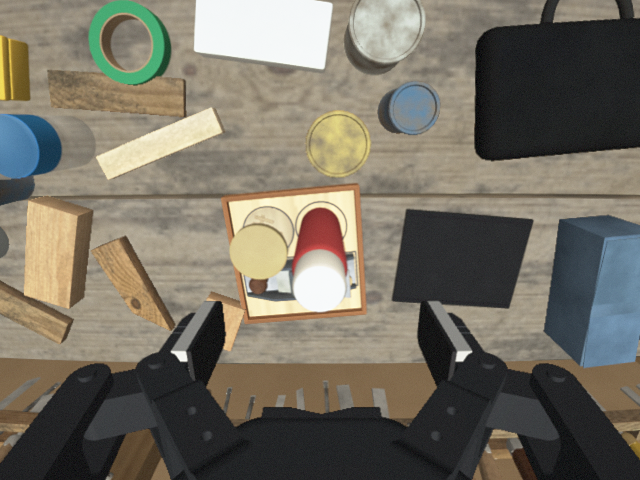

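Run:
```python
from h import *
im=np.load('w2.npy',allow_pickle=True).item();p=im['pixels']
hsv=cv2.cvtColor(p,cv2.COLOR_RGB2HSV);H,S,V=[hsv[...,i].astype(int) for i in range(3)]
w=np.zeros(V.shape,np.uint8);w[255:320,290:355]=1
m=((S<30)&(V>150)).astype(np.uint8)*w
n,l,st,c=cv2.connectedComponentsWithStats(m);k=1+st[1:,4].argmax();cs,_=cv2.findContours((l==k).astype(np.uint8),0,1)
print('cap mask',st[k]); (cu,cv_),r=cv2.minEnclosingCircle(cs[0]);print(cu,cv_,r)
w[:]=0;w[215:285,225:295]=1
print('jar lid px',p[250,258],hsv[250,258],'floor',hsv[290,355],hsv[210,300],hsv[230,267])
for nm,(u,v),z in [('cap',(cu,cv_),188+8),('jar',(258.5,250),94),('circL',(321,222),8),('circR',(267,230),8),('nw',(222,198),18),('ne',(359,184),18),('se',(366,313),18),('sw',(247,323),18),('matTL',(406,210),6),('m',(532,219),6),('m',(509,307),6),('m',(393,302),6)]: print(nm,onz(im,u,v,z).round(1))
for nm,(u,v),z in [('lidL',(230,250),94),('lidR',(287,250),94)]: print(nm,onz(im,u,v,z).round(1))
```

```text
cap mask [ 292  255   63   57 2630]
324.39111328125 279.0816650390625 34.953521728515625
jar lid px [220 205 152] [ 23  79 220] floor [ 26  46 252] [ 21  63 224] [ 23  81 218]
cap [ 485.2 -330.8  196. ]
jar [ 497.6 -403.3   94. ]
circL [ 489.6 -333.4    8. ]
circR [ 500.6 -406.9    8. ]
nw [ 454.  -461.4   18. ]
ne [ 436.7 -284.8   18. ]
se [ 623.8 -268.6   18. ]
sw [ 640.1 -442.5   18. ]
matTL [ 473.8 -219.     6. ]
m [486.5 -42.    6. ]
m [623.7 -50.6   6. ]
m [ 612.9 -227.7    6. ]
lidL [ 497.5 -435.4   94. ]
lidR [ 497.7 -371.4   94. ]
```

```bash
H="python3 -m handwheel"
$H '[[[0,0,0],[-0.0225,0.001,0],0],[[0,0,0],[-0.0225,0.001,0.02],0],[[0,0,0],[0,0,0.035],0],[[0,0,0],[0,0,0.035],0],[[0,0,0],[0,0,0],0]]'
$H '[[[0,0,0],[0,0,0.03],0],[[0,0,0],[0,0,0.026],0],[[0,0,0],[0,0,0],0],[[0,0,0],[0,0,0],0]]'
python3 - <<'E'
from h import *
im=shot('wrist','w3.png'); np.save('w3.npy',im,allow_pickle=True); print(im['P'].round(2).tolist())
E
```

```text
clock: 3.38
eef_pos: [488.9, -325.4, 210.2]
tool_rot: [3.133, -0.01, -3.137]
force: [-0.8, 1.9, -0.2]
width: 85.1
gripper_force: 0.0
clock: 3.72
eef_pos: [491.5, -329.9, 161.0]
tool_rot: [3.14, -0.001, -3.14]
force: [-0.2, -0.4, 0.3]
width: 85.2
gripper_force: 0.0
[[-0.0, -0.95, -0.31, 410.88], [1.0, 0.0, -0.0, -329.55], [0.0, -0.31, 0.95, 304.25], [0.0, 0.0, 0.0, 1.0]]
```

View pics/w3.png

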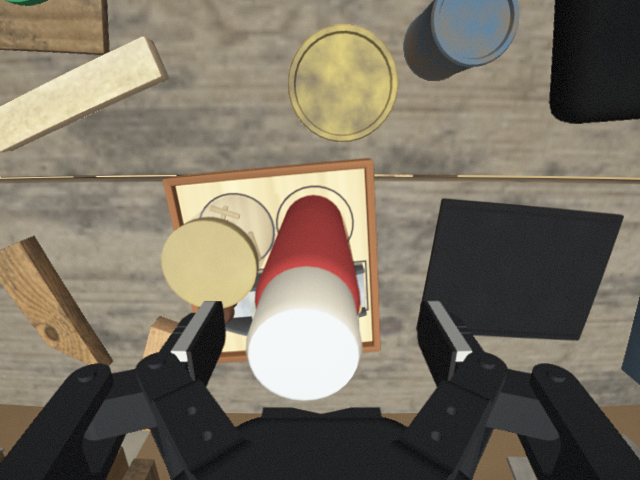

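Run:
```python
from h import *
im=np.load('w3.npy',allow_pickle=True).item()
for nm,(u,v),z in [('capL',(247,348),196),('capR',(361,348),196),('capbot',(305,400),196),('capc',(305,345),196),('jarlid L',(162,262),94),('R',(258,262),94),('top',(212,218),94),('bot',(212,309),94),('circL top',(315,186),8),('circL left',(276,218),8),('circR',(354,218),8),('nw',(165,182),18),('ne',(373,160),18),('se',(381,350),18)]: print(nm,onz(im,u,v,z).round(1))
```

```text
capL [ 490.9 -357.4  196. ]
capR [ 490.9 -314.1  196. ]
capbot [ 516.  -335.7  196. ]
capc [ 489.4 -335.3  196. ]
jarlid L [ 497.9 -436.5   94. ]
R [ 497.8 -371.2   94. ]
top [ 467.2 -399.2   94. ]
bot [ 533.7 -406.    94. ]
circL top [ 461.4 -334.1    8. ]
circL left [ 490.4 -369.5    8. ]
circR [ 490.4 -299.     8. ]
nw [ 455.8 -461.9   18. ]
ne [ 437.9 -285.8   18. ]
se [ 624.9 -268.4   18. ]
```

```bash
H="python3 -m handwheel"
$H '[[[0,0,0],[-0.001,-0.0055,0],0],[[0,0,0],[0,0,0],0],[[0,0,0],[0,0,0],0.3],[[0,0,0],[0,0,0],0.4],[[0,0,0],[0,0,0],0.5]]'
$H '[[[0,0,0],[0,0,0],1],[[0,0,0],[0,0,0],1],[[0,0,0],[0,0,0],1],[[0,0,0],[0,0,0],1],[[0,0,0],[0,0,0],1]]'
```

```text
clock: 4.18
eef_pos: [492.3, -336.9, 160.9]
tool_rot: [-3.141, 0.001, 3.141]
force: [-0.9, 0.2, 0.6]
width: 51.6
gripper_force: 0.0
clock: 4.6
eef_pos: [492.7, -337.0, 161.0]
tool_rot: [-3.141, 0.001, 3.141]
force: [-0.4, 0.5, 6.1]
width: 44.7
gripper_force: 61.6
```

```bash
H="python3 -m handwheel"
$H '[[[0,0,0],[0,0,-0.008],1],[[0,0,0],[0,0,-0.014],1],[[0,0,0],[0,0,-0.014],1],[[0,0,0],[0,0,-0.014],1],[[0,0,0],[-0.003,0.01,0],1]]'
$H '[[[0,0,0],[-0.005,0.022,0],1],[[0,0,0],[-0.005,0.022,0],1],[[0,0,0],[-0.005,0.022,0],1],[[0,0,0],[-0.005,0.022,0],1],[[0,0,0],[-0.005,0.022,0],1]]'
$H '[[[0,0,0],[-0.005,0.022,0],1],[[0,0,0],[-0.005,0.022,0],1],[[0,0,0],[-0.005,0.022,0],1],[[0,0,0],[-0.005,0.022,0],1],[[0,0,0],[-0.005,0.022,0],1]]'
$H '[[[0,0,0],[-0.005,0.022,0],1],[[0,0,0],[0,0,0],1],[[0,0,0],[0,0,0.012],1],[[0,0,0],[0,0,0.012],1],[[0,0,0],[0,0,0.01],1]]'
$H '[[[0,0,0],[0,0,0.006],1],[[0,0,0],[0,0,0.005],1],[[0,0,0],[0,0,0],1]]'
python3 - <<'E'
from h import *
a=shot('side');t=shot('top')
c=np.hstack([a['pixels'][130:280,200:400],t['pixels'][170:320,320:520]])
cv2.imwrite('pics/c4.png',cv2.resize(c,None,fx=2,fy=2)[:,:,::-1])
E
```

```text
clock: 5.02
eef_pos: [494.9, -330.1, 212.6]
tool_rot: [-3.137, 0.003, 3.138]
force: [-0.1, -1.5, -3.4]
width: 44.8
gripper_force: 61.8
clock: 5.43
eef_pos: [519.6, -214.4, 209.1]
tool_rot: [3.14, -0.002, -3.141]
force: [-0.0, -0.3, -3.2]
width: 44.8
gripper_force: 61.8
clock: 5.85
eef_pos: [544.3, -104.5, 209.2]
tool_rot: [3.141, -0.002, -3.141]
force: [0.9, -0.2, -2.7]
width: 44.7
gripper_force: 61.8
clock: 6.27
eef_pos: [549.1, -83.6, 174.8]
tool_rot: [3.141, -0.002, -3.141]
force: [-0.5, 0.1, -3.0]
width: 44.8
gripper_force: 62.2
clock: 6.52
eef_pos: [549.3, -84.6, 164.0]
tool_rot: [3.141, -0.002, 3.141]
force: [0.3, -0.5, -2.7]
width: 44.8
gripper_force: 62.1
```

View pics/c4.png

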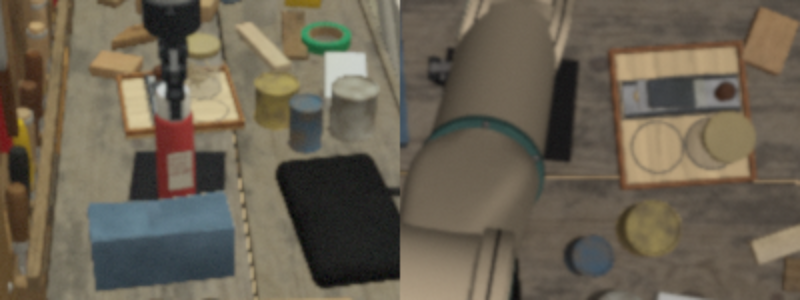

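```bash
H="python3 -m handwheel"
$H '[[[0,0,0],[0,0,0.002],1],[[0,0,0],[0,0,0.002],1],[[0,0,0],[0,0,0],1],[[0,0,0],[0,0,0],1]]'
$H '[[[0,0,0],[0,0,0.001],1],[[0,0,0],[0,0,0],1],[[0,0,0],[0,0,0],1]]'
```

```text
clock: 6.95
eef_pos: [550.2, -84.9, 161.4]
tool_rot: [3.142, 0.0, 3.141]
force: [-0.7, -0.1, -3.1]
width: 44.7
gripper_force: 62.1
clock: 7.2
eef_pos: [550.2, -84.9, 160.3]
tool_rot: [3.142, 0.0, 3.141]
force: [-1.0, 0.0, -2.8]
width: 44.9
gripper_force: 62.1
```

```bash
H="python3 -m handwheel"
$H '[[[0,0,0],[0,0,0.0012],1],[[0,0,0],[0,0,0],1],[[0,0,0],[0,0,0],1]]'
```

```text
clock: 7.45
eef_pos: [550.2, -84.9, 159.1]
tool_rot: [3.142, -0.0, 3.141]
force: [1.1, 0.2, -3.2]
width: 44.6
gripper_force: 62.4
```

```bash
H="python3 -m handwheel"
$H '[[[0,0,0],[0,0,0.001],1],[[0,0,0],[0,0,0],1],[[0,0,0],[0,0,0],1]]'
```

```text
clock: 7.7
eef_pos: [550.5, -84.9, 159.0]
tool_rot: [3.141, 0.001, 3.141]
force: [-2.0, 0.6, 5.9]
width: 44.7
gripper_force: 63.2
```

```bash
H="python3 -m handwheel"
$H '[[[0,0,0],[0,0,0],0.4],[[0,0,0],[0,0,0],0.3],[[0,0,0],[0,0,0],0],[[0,0,0],[0,0,0],0],[[0,0,0],[0,0,-0.03],0]]'
$H '[[[0,0,0],[0,0,-0.04],0],[[0,0,0],[0,0,-0.035],0],[[0,0,0],[0.005,-0.035,0],0],[[0,0,0],[0.005,-0.035,0],0],[[0,0,0],[0.005,-0.035,0],0]]'
$H '[[[0,0,0],[0.005,-0.035,0],0],[[0,0,0],[0.006,-0.036,0],0],[[0,0,0],[0.006,-0.036,0],0],[[0,0,0],[0.006,-0.036,0],0],[[0,0,0],[0.006,-0.036,0],0]]'
$H '[[[0,0,0],[0.006,-0.035,0],0],[[0,0,0],[0,0,0],0],[[0,0,0],[0,0,0],0]]'
python3 - <<'E'
from h import *
im=shot('wrist','w5.png'); np.save('w5.npy',im,allow_pickle=True); print(im['P'].round(2).tolist(),ctrl.read_state()['qpos'])
E
```

```text
clock: 8.12
eef_pos: [546.7, -84.1, 183.9]
tool_rot: [3.14, -0.01, -3.142]
force: [-0.3, 0.4, 0.2]
width: 85.1
gripper_force: 0.0
clock: 8.53
eef_pos: [535.5, -190.5, 264.0]
tool_rot: [-3.141, 0.002, -3.139]
force: [1.4, -0.3, 0.1]
width: 85.6
gripper_force: 0.0
clock: 8.95
eef_pos: [505.6, -370.5, 263.0]
tool_rot: [3.141, -0.0, 3.141]
force: [0.8, -0.7, -0.0]
width: 85.2
gripper_force: 0.0
clock: 9.2
eef_pos: [498.3, -406.8, 262.6]
tool_rot: [-3.141, -0.001, 3.136]
force: [0.2, 0.4, -0.4]
width: 85.6
gripper_force: 0.0
[[0.01, -0.95, -0.31, 417.67], [1.0, 0.01, 0.0, -405.5], [0.0, -0.31, 0.95, 405.86], [0.0, 0.0, 0.0, 1.0]] [ 0.47963799  0.6011192   0.26750668  1.50502054 -0.17257802  1.05960913
  2.35593227]
```

View pics/w5.png

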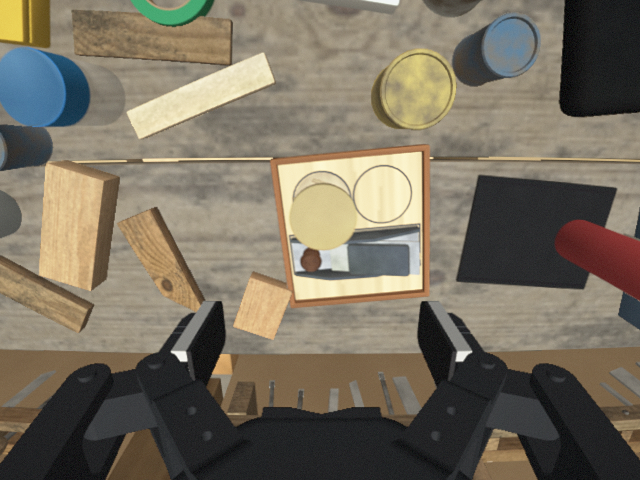

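Run:
```python
from h import *
im=np.load('w5.npy',allow_pickle=True).item()
for nm,(u,v),z in [('lid',(323,216.5),94),('l',(289.5,216),94),('r',(356.5,216),94),('circL',(383,194),8),('nw',(272,158),18),('ne',(429,145),18),('se',(428.5,297),18),('sw',(294,307),18)]: print(nm,onz(im,u,v,z).round(1))
```

```text
lid [ 499.8 -404.2   94. ]
l [ 499.1 -435.9   94. ]
r [ 499.5 -372.4   94. ]
circL [ 495.2 -332.4    8. ]
nw [ 451.6 -460.7   18. ]
ne [ 438.1 -285.3   18. ]
se [ 627.4 -268.5   18. ]
sw [ 640.4 -441.9   18. ]
```

```bash
H="python3 -m handwheel"
$H '[[[0,0,0],[-0.0015,0.002,0.03],0],[[0,0,0],[0,0,0.04],0],[[0,0,0],[0,0,0.04],0],[[0,0,0],[0,0,0.015],0],[[0,0,0],[0,0,0],0]]'
python3 -m handwheel '[[[0,0,0],[0,0,0.03],0],[[0,0,0],[0,0,0.035],0],[[0,0,0],[0,0,0.03],0],[[0,0,0],[0,0,0.006],0],[[0,0,0],[0,0,0],0]]'
$H '[[[0,0,0],[0,0,0],0.1],[[0,0,0],[0,0,0],0.2],[[0,0,0],[0,0,0],0.3],[[0,0,0],[0,0,0],1],[[0,0,0],[0,0,0],1]]'
$H '[[[0,0,0],[0,0,0],1],[[0,0,0],[0,0,0],1],[[0,0,0],[0,0,0],1]]'
```

```text
clock: 9.67
eef_pos: [500.2, -397.1, 133.4]
tool_rot: [3.135, -0.007, -3.139]
force: [0.5, 1.4, -0.3]
width: 85.6
gripper_force: 0.0
clock: 10.08
eef_pos: [501.7, -400.2, 36.4]
tool_rot: [3.139, -0.002, -3.14]
force: [-0.4, -0.0, 0.1]
width: 85.4
gripper_force: 0.0
clock: 10.5
eef_pos: [503.6, -403.8, 40.5]
tool_rot: [-3.138, 0.005, 3.141]
force: [0.3, -0.9, 5.9]
width: 63.7
gripper_force: 66.3
clock: 10.75
eef_pos: [503.6, -403.8, 40.5]
tool_rot: [-3.138, 0.005, 3.141]
force: [-0.0, -1.3, 5.3]
width: 64.1
gripper_force: 66.3
```

```bash
H="python3 -m handwheel"
$H '[[[0,0,0],[0,0,-0.008],1],[[0,0,0],[0,0,-0.014],1],[[0,0,0],[0,0,-0.014],1],[[0,0,0],[0,0,-0.014],1],[[0,0,0],[-0.002,0.01,0],1]]'
$H '[[[0,0,0],[-0.004,0.022,0],1],[[0,0,0],[-0.004,0.022,0],1],[[0,0,0],[-0.004,0.022,0],1],[[0,0,0],[-0.004,0.022,0],1],[[0,0,0],[-0.004,0.022,0],1]]'
$H '[[[0,0,0],[-0.004,0.022,0],1],[[0,0,0],[-0.004,0.022,0],1],[[0,0,0],[-0.004,0.022,0],1],[[0,0,0],[-0.004,0.022,0],1],[[0,0,0],[-0.002,0.01,0],1]]'
$H '[[[0,0,0],[0,0,0],1],[[0,0,0],[0,0,0.015],1],[[0,0,0],[0,0,0.015],1],[[0,0,0],[0,0,0.01],1],[[0,0,0],[0,0,0],1]]'
$H '[[[0,0,0],[0,0,0.003],1],[[0,0,0],[0,0,0],1],[[0,0,0],[0,0,0],1]]'
```

```text
clock: 11.17
eef_pos: [504.7, -396.2, 91.8]
tool_rot: [-3.135, 0.005, 3.138]
force: [0.1, -1.1, -0.5]
width: 64.0
gripper_force: 66.3
clock: 11.58
eef_pos: [522.8, -281.4, 87.8]
tool_rot: [-3.14, -0.001, 3.141]
force: [-0.5, -1.1, -1.8]
width: 63.9
gripper_force: 66.5
clock: 12.0
eef_pos: [542.3, -178.7, 87.3]
tool_rot: [3.138, -0.0, -3.137]
force: [-0.4, 0.8, -2.9]
width: 63.6
gripper_force: 66.5
clock: 12.42
eef_pos: [539.8, -184.8, 45.3]
tool_rot: [3.141, -0.004, 3.14]
force: [-0.6, 0.4, -1.8]
width: 63.7
gripper_force: 66.5
clock: 12.67
eef_pos: [542.0, -184.4, 44.6]
tool_rot: [-3.141, 0.001, 3.141]
force: [-1.2, 0.5, -2.1]
width: 63.7
gripper_force: 66.5
```

```bash
H="python3 -m handwheel"
$H '[[[0,0,0],[0,0,0.003],1],[[0,0,0],[0,0,0.002],1],[[0,0,0],[0,0,0],1],[[0,0,0],[0,0,0],1]]'
$H '[[[0,0,0],[0,0,0.0015],1],[[0,0,0],[0,0,0],1],[[0,0,0],[0,0,0],1]]'
python3 - <<'E'
from h import *
a=shot('side');cv2.imwrite('pics/c6.png',cv2.resize(a['pixels'][130:280,220:340],None,fx=4,fy=4)[:,:,::-1])
E
```

```text
clock: 13.0
eef_pos: [541.6, -183.8, 39.1]
tool_rot: [3.141, -0.0, 3.141]
force: [-0.2, -0.7, -3.0]
width: 63.6
gripper_force: 66.5
clock: 13.25
eef_pos: [541.8, -183.9, 38.6]
tool_rot: [3.141, 0.001, 3.141]
force: [-2.0, 0.6, 5.6]
width: 63.5
gripper_force: 67.1
```

View pics/c6.png

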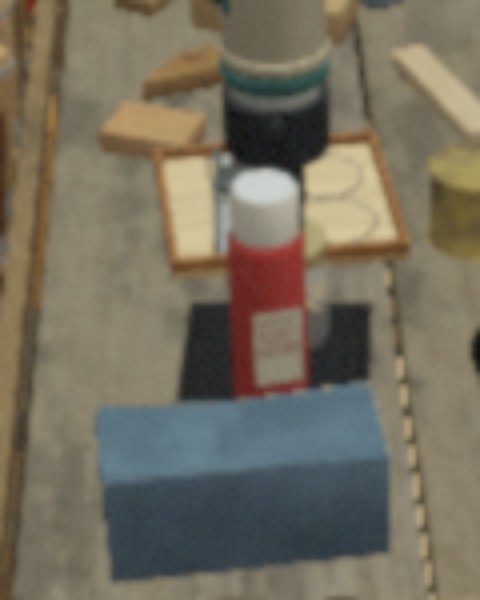

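```bash
H="python3 -m handwheel"
$H '[[[0,0,0],[0,0,0],0.2],[[0,0,0],[0,0,0],0.1],[[0,0,0],[0,0,0],0],[[0,0,0],[0,0,0],0],[[0,0,0],[0,0,0],0]]'
$H '[[[0,0,0],[0,0,-0.03],0],[[0,0,0],[0,0,-0.04],0],[[0,0,0],[0,0,-0.04],0],[[0,0,0],[0,0,-0.04],0],[[0,0,0],[0.015,-0.038,0],0]]'
$H '[[[0,0,0],[0.015,-0.037,0],0],[[0,0,0],[0.015,-0.037,0],0],[[0,0,0],[0.015,-0.037,0],0],[[0,0,0],[0.005,-0.03,0],0],[[0,0,0],[0,0,0],0]]'
$H '[[[0,0,0],[0,0,0],0],[[0,0,0],[0,0,0],0]]'
python3 - <<'E'
from h import *
im=shot('wrist','w7.png'); np.save('w7.npy',im,allow_pickle=True); print(im['P'].round(2).tolist())
E
```

```text
clock: 13.72
eef_pos: [541.8, -184.1, 37.6]
tool_rot: [-3.141, 0.0, 3.141]
force: [0.8, -0.6, 0.0]
width: 85.2
gripper_force: 0.0
clock: 14.13
eef_pos: [535.6, -213.9, 194.5]
tool_rot: [3.139, 0.015, -3.127]
force: [1.8, 0.3, 0.5]
width: 85.3
gripper_force: 0.0
clock: 14.55
eef_pos: [472.7, -371.6, 188.2]
tool_rot: [-3.135, -0.001, 3.131]
force: [-0.1, -0.7, 0.4]
width: 85.2
gripper_force: 0.0
clock: 14.72
eef_pos: [476.8, -361.8, 187.2]
tool_rot: [3.14, -0.0, -3.141]
force: [-0.8, 0.5, -0.4]
width: 85.4
gripper_force: 0.0
[[0.0, -0.95, -0.31, 396.08], [1.0, 0.0, -0.0, -361.34], [0.0, -0.31, 0.95, 330.42], [0.0, 0.0, 0.0, 1.0]]
```

View pics/w7.png

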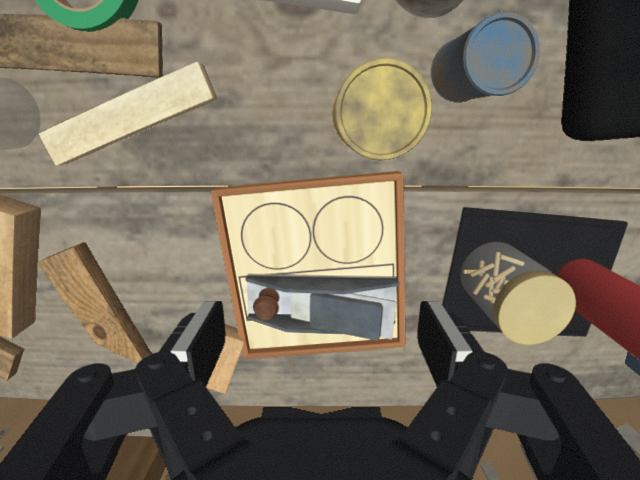

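```bash
python3 -c "
import cv2
p=cv2.imread('pics/w7.png')[165:360,205:410]
cv2.imwrite('pics/w7c.png',cv2.resize(p,None,fx=3,fy=3,interpolation=cv2.INTER_CUBIC))"
```

```text
(no output)
```

View pics/w7c.png

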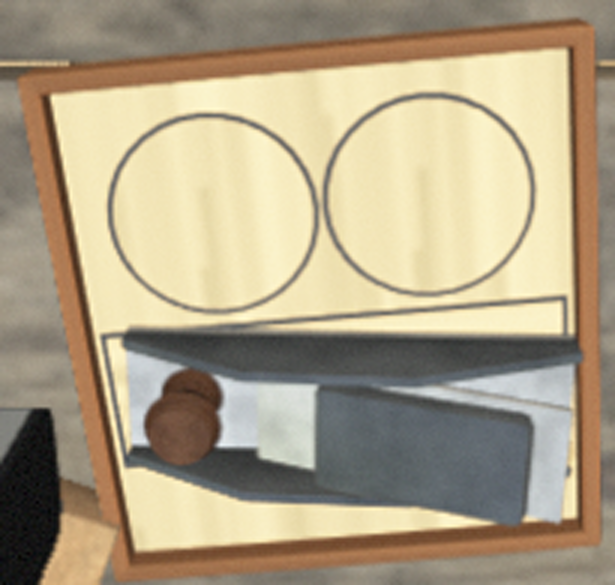

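Run:
```python
from h import *
im=np.load('w7.npy',allow_pickle=True).item()
for nm,(a,b),z in [('fl',(125,330),8),('fr',(577,341),8),('br',(570,472),8),('bl',(130,460),8),('top',(370,384),44),('toprear',(380,506),44),('circJ',(213.5,213),8),('circC',(429.5,194.5),8)]: print(nm,onz(im,205+a/3,165+b/3,z).round(1))
```

```text
fl [ 544.  -438.1    8. ]
fr [ 548.6 -280.7    8. ]
br [ 601.3 -279.4    8. ]
bl [ 595.9 -440.1    8. ]
top [ 546.1 -353.9   44. ]
toprear [ 591.  -350.3   44. ]
circJ [ 501.4 -405.5    8. ]
circC [ 495.  -333.6    8. ]
```

```bash
H="python3 -m handwheel"
$H '[[[0,0,7.05],[0,0,0],0.2],[[0,0,7.05],[0,0,0],0.2],[[0,0,7.05],[0,0,0],0.2],[[0,0,7.05],[0,0,0],0.2],[[0,0,7.05],[0,0,0],0.2]]'
$H '[[[0,0,7.05],[0,0,0],0.2],[[0,0,7.05],[0,0,0],0.2],[[0,0,7.05],[0,0,0],0.2],[[0,0,7.05],[0,0,0],0.2],[[0,0,7.05],[0,0,0],0.2]]'
$H '[[[0,0,7.05],[0,0,0],0.2],[[0,0,7.05],[0,0,0],0.2],[[0,0,7.05],[0,0,0],0.2],[[0,0,0],[0,0,0],0.2],[[0,0,0],[0,0,0],0.2]]'
python3 -c "from h import *;print(ctrl.read_state()['qpos'])"
```

```text
clock: 15.18
eef_pos: [477.8, -360.5, 187.5]
tool_rot: [3.14, -0.001, 2.523]
force: [-0.4, -0.7, 0.5]
width: 68.1
gripper_force: 0.0
clock: 15.6
eef_pos: [477.8, -360.4, 187.4]
tool_rot: [3.141, -0.001, 1.908]
force: [0.4, 0.6, 0.2]
width: 68.7
gripper_force: 0.0
clock: 16.02
eef_pos: [477.5, -361.0, 187.2]
tool_rot: [-3.141, -0.001, 1.548]
force: [0.4, -0.2, -0.5]
width: 68.2
gripper_force: 0.0
[ 0.16488379  0.7168869   0.73913863  1.72551242 -0.58372041  0.93335174
  1.11902802]
```

```bash
H="python3 -m handwheel"
$H '[[[0,0,0.4],[0.002,0.031,0],0.2],[[0,0,0],[0.002,0.031,0],0.2],[[0,0,0],[0.002,0.030,0.02],0.2],[[0,0,0],[0,0,0.04],0.2],[[0,0,0],[0,0,0.03],0.2]]'
$H '[[[0,0,0],[0,0,0.01],0.2],[[0,0,0],[0,0,0],0.2],[[0,0,0],[0,0,0],0.2]]'
```

```text
clock: 16.43
eef_pos: [571.5, -357.5, 95.6]
tool_rot: [3.14, -0.001, 1.543]
force: [-2.0, 1.4, -0.9]
width: 68.0
gripper_force: 0.0
clock: 16.68
eef_pos: [568.8, -360.4, 88.4]
tool_rot: [3.141, 0.0, 1.536]
force: [-0.2, -0.0, 0.6]
width: 68.0
gripper_force: 0.0
```

```bash
H="python3 -m handwheel"
$H '[[[0,0,0],[0.003,0.001,0.025],0.2],[[0,0,0],[0,0,0.025],0.2],[[0,0,0],[0,0,0.015],0.2],[[0,0,0],[0,0,0.01],0.2],[[0,0,0],[0,0,0],0.2]]'
$H '[[[0,0,0],[0,0,0],0.3],[[0,0,0],[0,0,0],0.35],[[0,0,0],[0,0,0],0.4],[[0,0,0],[0,0,0],0.45],[[0,0,0],[0,0,0],0.5]]'
$H '[[[0,0,0],[0,0,0],1],[[0,0,0],[0,0,0],1],[[0,0,0],[0,0,0],1],[[0,0,0],[0,0,0],1]]'
```

```text
clock: 17.1
eef_pos: [569.4, -356.8, 11.9]
tool_rot: [-3.141, -0.001, 1.535]
force: [-0.2, 0.7, -0.3]
width: 68.4
gripper_force: 0.0
clock: 17.52
eef_pos: [569.3, -358.0, 14.3]
tool_rot: [3.142, 0.001, 1.534]
force: [-4.0, 0.8, 5.7]
width: 47.1
gripper_force: 63.2
clock: 17.85
eef_pos: [569.3, -358.0, 14.3]
tool_rot: [3.142, 0.001, 1.534]
force: [-2.8, 0.2, 7.7]
width: 46.9
gripper_force: 63.2
```

```bash
H="python3 -m handwheel"
$H '[[[0,0,0],[0,0,-0.01],1],[[0,0,0],[0,0,-0.02],1],[[0,0,0],[0,0,-0.03],1],[[0,0,0],[0,0,-0.03],1],[[0,0,0],[0,0,-0.03],1]]'
$H '[[[0,0,0],[0,0,-0.03],1],[[0,0,0],[0,0,-0.03],1],[[0,0,0],[0,0,-0.03],1],[[0,0,0],[0,0,-0.01],1],[[0,0,0],[0.014,-0.003,0],1]]'
$H '[[[0,0,0],[0.027,-0.006,0],1],[[0,0,0],[0.027,-0.006,0],1],[[0,0,0],[0.027,-0.006,0],1],[[0,0,0],[0.027,-0.006,0],1],[[0,0,0],[0.027,-0.006,0],1]]'
$H '[[[0,0,0],[0.027,-0.006,0],1],[[0,0,0],[0.027,-0.006,0],1],[[0,0,0],[0.027,-0.006,0],1],[[0,0,0],[0.027,-0.006,0],1],[[0,0,0],[0.027,-0.006,0],1]]'
$H '[[[0,0,0],[0.027,-0.006,0],1],[[0,0,0],[0.027,-0.006,0],1],[[0,0,0],[0.027,-0.006,0],1],[[0,0,0],[0.027,-0.006,0],1],[[0,0,0],[0.027,-0.006,0],1]]'
$H '[[[0,0,0],[0.027,-0.006,0],1],[[0,0,0],[0.027,-0.006,0],1],[[0,0,0],[0.027,-0.006,0],1],[[0,0,0],[0.027,-0.006,0],1],[[0,0,0],[0.014,-0.003,0],1]]'
$H '[[[0,0,-5],[0,0,0],1],[[0,0,-6.95],[0,0,0],1],[[0,0,-6.95],[0,0,0],1],[[0,0,-6.95],[0,0,0],1],[[0,0,-6.95],[0,0,0],1]]'
$H '[[[0,0,-6.95],[0,0,0],1],[[0,0,-6.95],[0,0,0],1],[[0,0,-6.95],[0,0,0],1],[[0,0,-6.95],[0,0,0],1],[[0,0,-6.95],[0,0,0],1]]'
$H '[[[0,0,-6.95],[0,0,0],1],[[0,0,-6.95],[0,0,0],1],[[0,0,-6.95],[0,0,0],1],[[0,0,-2],[0,0,0],1],[[0,0,0],[0,0,0],1]]'
```

```text
clock: 18.27
eef_pos: [569.5, -355.6, 133.1]
tool_rot: [-3.14, -0.002, 1.535]
force: [0.9, -0.7, -7.0]
width: 46.9
gripper_force: 63.9
clock: 18.68
eef_pos: [568.0, -347.3, 236.1]
tool_rot: [3.136, 0.007, 1.532]
force: [0.4, -1.3, -7.4]
width: 46.9
gripper_force: 64.2
clock: 19.1
eef_pos: [541.1, -204.5, 231.2]
tool_rot: [-3.139, -0.002, 1.535]
force: [0.5, 0.2, -6.9]
width: 47.0
gripper_force: 64.0
clock: 19.52
eef_pos: [515.9, -68.8, 231.6]
tool_rot: [-3.14, -0.001, 1.535]
force: [0.4, -0.4, -6.4]
width: 47.2
gripper_force: 64.0
clock: 19.93
eef_pos: [490.6, 66.9, 231.8]
tool_rot: [-3.14, -0.0, 1.535]
force: [0.6, -0.1, -7.6]
width: 46.9
gripper_force: 64.0
clock: 20.35
eef_pos: [467.1, 192.6, 231.3]
tool_rot: [-3.138, -0.002, 1.539]
force: [-0.9, 0.8, -7.5]
width: 46.8
gripper_force: 64.0
clock: 20.77
eef_pos: [468.2, 188.3, 231.7]
tool_rot: [-3.14, -0.001, 2.114]
force: [0.2, 0.9, -6.9]
width: 47.2
gripper_force: 63.8
clock: 21.18
eef_pos: [468.3, 188.0, 231.7]
tool_rot: [-3.14, -0.002, 2.72]
force: [0.1, 0.4, -7.5]
width: 46.8
gripper_force: 63.8
clock: 21.6
eef_pos: [468.4, 187.8, 231.8]
tool_rot: [-3.141, -0.002, 3.113]
force: [-0.7, 0.1, -7.2]
width: 47.1
gripper_force: 64.0
```

```bash
H="python3 -m handwheel"
$H '[[[0,0,0],[0.0036,0.0066,0.01],1],[[0,0,0],[0,0,0.03],1],[[0,0,0],[0,0,0.035],1],[[0,0,0],[0,0,0.035],1],[[0,0,0],[0,0,0.03],1]]'
$H '[[[0,0,0],[0,0,0.01],1],[[0,0,0],[0,0,0.01],1],[[0,0,0],[0,0,0],1],[[0,0,0],[0,0,0],1]]'
python3 - <<'E'
from h import *
im=shot('wrist','w8.png'); np.save('w8.npy',im,allow_pickle=True); print(im['P'].round(2).tolist())
E
```

```text
clock: 22.02
eef_pos: [464.9, 194.6, 90.4]
tool_rot: [-3.141, -0.001, 3.111]
force: [0.4, 1.5, -7.5]
width: 47.1
gripper_force: 63.9
clock: 22.35
eef_pos: [466.9, 194.9, 73.3]
tool_rot: [3.141, 0.001, 3.112]
force: [0.2, 0.4, -7.4]
width: 47.0
gripper_force: 65.1
[[0.03, -0.95, -0.31, 385.94], [1.0, 0.03, 0.01, 197.87], [0.0, -0.31, 0.95, 216.41], [0.0, 0.0, 0.0, 1.0]]
```

View pics/w8.png

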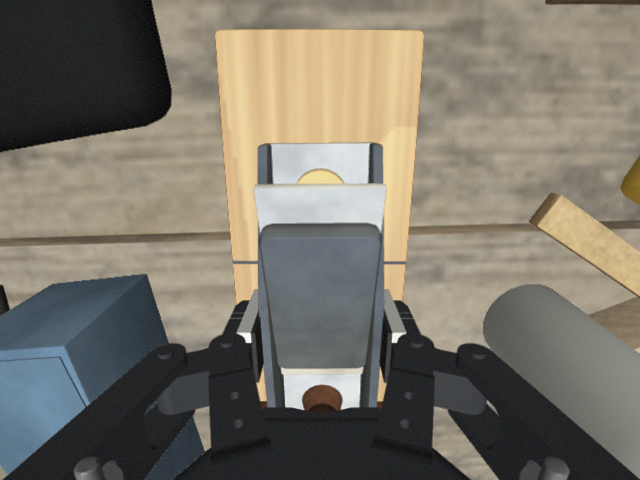

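Run:
```python
from h import *
im=np.load('w8.npy',allow_pickle=True).item()
for nm,(u,v),z in [('lineL',(245,262),20),('lineR',(395,263),20),('bdL',(232.5,262),20),('bdR',(406,263),20),('bd nl',(216,30),20),('bd nr',(423.5,30),20),('pl nl',(258,144),69),('pl nr',(383,144),69),('wall L',(260,250),100),('wallR',(383,250),100)]: print(nm,onz(im,u,v,z).round(1))
```

```text
lineL [466.1 148.   20. ]
lineR [469.7 242.   20. ]
bdL [465.8 140.1  20. ]
bdR [469.9 249.   20. ]
bd nl [336.4 145.2  20. ]
bd nr [339.7 252.7  20. ]
pl nl [392.7 171.3  69. ]
pl nr [394.3 224.   69. ]
wall L [428.9 174.3 100. ]
wallR [430.3 219.4 100. ]
```

```bash
H="python3 -m handwheel"
$H '[[[0,0,0],[0.001,-0.0004,0.012],1],[[0,0,0],[0,0,0.015],1],[[0,0,0],[0,0,0.01],1],[[0,0,0],[0,0,0.004],1],[[0,0,0],[0,0,0],1]]'
$H '[[[0,0,0],[0,0,0.003],1],[[0,0,0],[0,0,0],1],[[0,0,0],[0,0,0],1]]'
$H '[[[0,0,0],[0,0,0.001],1],[[0,0,0],[0,0,0],1],[[0,0,0],[0,0,0],1]]'
```

```text
clock: 22.82
eef_pos: [465.1, 194.4, 31.6]
tool_rot: [3.142, -0.0, 3.112]
force: [-0.6, -1.0, -7.0]
width: 47.0
gripper_force: 65.1
clock: 23.07
eef_pos: [465.4, 194.5, 29.0]
tool_rot: [3.141, 0.001, 3.113]
force: [0.6, -0.3, -6.0]
width: 46.8
gripper_force: 65.3
clock: 23.32
eef_pos: [465.1, 194.4, 27.7]
tool_rot: [3.141, 0.0, 3.113]
force: [-0.1, 0.1, -7.0]
width: 46.8
gripper_force: 65.3
```

```bash
H="python3 -m handwheel"
$H '[[[0,0,0],[-0.0008,0,0.001],1],[[0,0,0],[0,0,0],1],[[0,0,0],[0,0,0],1]]'
$H '[[[0,0,0],[0,0,0.001],1],[[0,0,0],[0,0,0],1],[[0,0,0],[0,0,0],1]]'
```

```text
clock: 23.57
eef_pos: [465.8, 194.3, 26.5]
tool_rot: [-3.142, -0.0, 3.113]
force: [0.1, 0.5, -6.5]
width: 46.8
gripper_force: 65.3
clock: 23.82
eef_pos: [465.9, 194.3, 26.3]
tool_rot: [3.141, 0.0, 3.112]
force: [-2.0, -0.9, 4.7]
width: 47.0
gripper_force: 66.6
```

```bash
H="python3 -m handwheel"
$H '[[[0,0,0],[0,0,0],0.45],[[0,0,0],[0,0,0],0.35],[[0,0,0],[0,0,0],0.1],[[0,0,0],[0,0,0],0.1],[[0,0,0],[0,0,0],0]]'
$H '[[[0,0,0],[0,0,-0.02],0],[[0,0,0],[0,0,-0.04],0],[[0,0,0],[0,0,-0.04],0],[[0,0,0],[0,0,-0.04],0],[[0,0,0],[0,0,-0.04],0]]'
$H '[[[0,0,-1.64],[0,0,-0.04],0],[[0,0,0],[0,0,-0.02],0],[[0,0,0],[0,0,0],0],[[0,0,0],[0,0,0],0]]'
python3 - <<'E'
from h import *
im=shot('wrist','w9.png'); np.save('w9.npy',im,allow_pickle=True); print(im['P'].round(2).tolist())
E
```

```text
clock: 24.23
eef_pos: [466.2, 194.4, 25.6]
tool_rot: [3.141, 0.001, 3.113]
force: [-0.0, -0.3, 0.3]
width: 85.4
gripper_force: 0.0
clock: 24.65
eef_pos: [465.4, 194.0, 207.4]
tool_rot: [-3.141, -0.0, 3.112]
force: [0.3, 1.2, 0.4]
width: 85.9
gripper_force: 0.0
clock: 24.98
eef_pos: [466.3, 194.7, 266.6]
tool_rot: [3.14, 0.002, 3.142]
force: [0.5, -0.2, -0.2]
width: 85.6
gripper_force: 0.0
[[0.0, -0.95, -0.32, 385.17], [1.0, 0.0, -0.0, 195.16], [0.0, -0.32, 0.95, 409.62], [0.0, 0.0, 0.0, 1.0]]
```

View pics/w9.png

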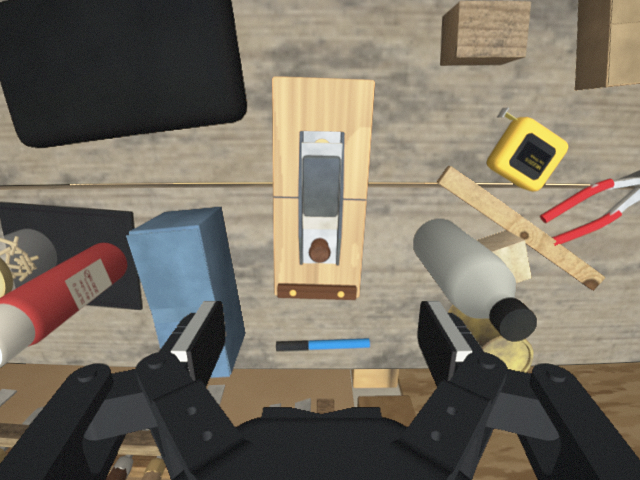

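Run:
```python
from h import *
im=np.load('w9.npy',allow_pickle=True).item()
for nm,(u,v),z in [('near l',(301,131.5),22),('near r',(344,132),22),('far l',(299,265),22),('far r',(341,265.5),22),('line l',(274,198),20),('line r',(367,199),20),('nbl',(273,77),20),('nbr',(375,80),20)]: print(nm,onz(im,u,v,z).round(1))
```

```text
near l [392.3 174.2  22. ]
near r [392.8 221.4  22. ]
far l [550.7 168.8  22. ]
far r [551.4 220.8  22. ]
line l [466.8 141.3  20. ]
line r [468.1 249.9  20. ]
nbl [336.4 145.5  20. ]
nbr [339.4 253.5  20. ]
```

```bash
H="python3 -m handwheel"
$H '[[[0,0,0],[-0.0076,-0.0379,0],0],[[0,0,0],[-0.0076,-0.0379,0],0],[[0,0,0],[-0.0076,-0.0379,0],0],[[0,0,0],[-0.0076,-0.0379,0],0],[[0,0,0],[-0.0076,-0.0379,0],0]]'
$H '[[[0,0,0],[-0.0076,-0.0379,0],0],[[0,0,0],[-0.0076,-0.0379,0],0],[[0,0,0],[-0.0076,-0.0379,0],0],[[0,0,0],[-0.0076,-0.0379,0],0],[[0,0,0],[-0.0076,-0.0379,0],0]]'
$H '[[[0,0,0],[0,0,0],0],[[0,0,0],[0,0,0],0],[[0,0,0],[0,0,0],0]]'
```

```text
clock: 25.45
eef_pos: [502.6, 3.2, 263.7]
tool_rot: [-3.141, -0.004, 3.142]
force: [1.0, 0.4, -0.1]
width: 85.6
gripper_force: 0.0
clock: 25.87
eef_pos: [540.6, -186.2, 263.3]
tool_rot: [3.14, -0.004, 3.141]
force: [1.0, 0.3, 0.2]
width: 85.4
gripper_force: 0.0
clock: 26.12
eef_pos: [540.6, -183.9, 263.6]
tool_rot: [3.14, -0.004, 3.141]
force: [-0.2, 0.3, -0.2]
width: 85.4
gripper_force: 0.0
```

```bash
H="python3 -m handwheel"
$H '[[[0,0,0],[-0.001,0,0.03],0],[[0,0,0],[0,0,0.04],0],[[0,0,0],[0,0,0.04],0],[[0,0,0],[0,0,0.03],0],[[0,0,0],[0,0,0],0]]'
$H '[[[0,0,0],[0,0,0],0],[[0,0,0],[0,0,0],0]]'
```

```text
clock: 26.53
eef_pos: [538.2, -180.1, 119.4]
tool_rot: [3.136, -0.012, -3.139]
force: [-0.1, 0.6, 0.4]
width: 85.5
gripper_force: 0.0
clock: 26.7
eef_pos: [543.7, -184.2, 126.9]
tool_rot: [-3.141, 0.002, -3.141]
force: [-0.5, -0.8, 0.4]
width: 85.5
gripper_force: 0.0
```

```bash
H="python3 -m handwheel"
$H '[[[0,0,0],[0.0015,0,0.025],0],[[0,0,0],[0,0,0.03],0],[[0,0,0],[0,0,0.025],0],[[0,0,0],[0,0,0.008],0],[[0,0,0],[0,0,0],0]]'
$H '[[[0,0,0],[0,0,0],0],[[0,0,0],[0,0,0],0]]'
```

```text
clock: 27.12
eef_pos: [541.4, -184.7, 37.8]
tool_rot: [3.142, -0.0, 3.141]
force: [0.2, -1.0, 0.7]
width: 85.6
gripper_force: 0.0
clock: 27.28
eef_pos: [542.7, -185.4, 39.7]
tool_rot: [-3.14, 0.003, 3.141]
force: [-0.3, -0.8, 0.3]
width: 85.5
gripper_force: 0.0
```

```bash
H="python3 -m handwheel"
$H '[[[0,0,0],[0.0009,0.0014,0.0015],0],[[0,0,0],[0,0,0],0],[[0,0,0],[0,0,0],0.1],[[0,0,0],[0,0,0],0.2],[[0,0,0],[0,0,0],0.3]]'
$H '[[[0,0,0],[0,0,0],1],[[0,0,0],[0,0,0],1],[[0,0,0],[0,0,0],1],[[0,0,0],[0,0,0],1]]'
```

```text
clock: 27.7
eef_pos: [540.5, -183.2, 37.0]
tool_rot: [3.141, 0.001, 3.141]
force: [0.5, 1.0, 3.1]
width: 63.8
gripper_force: 62.3
clock: 28.03
eef_pos: [540.5, -183.2, 37.0]
tool_rot: [3.141, 0.001, 3.141]
force: [-1.6, 0.8, 7.9]
width: 64.0
gripper_force: 62.8
```

```bash
H="python3 -m handwheel"
$H '[[[0,0,0],[0,0,-0.008],1],[[0,0,0],[0,0,-0.014],1],[[0,0,0],[0,0,-0.014],1],[[0,0,0],[0,0,-0.014],1],[[0,0,0],[0.002,-0.0106,0],1]]'
$H '[[[0,0,0],[0.004,-0.022,0],1],[[0,0,0],[0.004,-0.022,0],1],[[0,0,0],[0.004,-0.022,0],1],[[0,0,0],[0.004,-0.022,0],1],[[0,0,0],[0.004,-0.022,0],1]]'
$H '[[[0,0,0],[0.004,-0.022,0],1],[[0,0,0],[0.004,-0.022,0],1],[[0,0,0],[0.004,-0.022,0],1],[[0,0,0],[0.0022,-0.022,0],1],[[0,0,0],[0.002,-0.012,0],1]]'
$H '[[[0,0,0],[0,0,0],1],[[0,0,0],[0,0,0.015],1],[[0,0,0],[0,0,0.015],1],[[0,0,0],[0,0,0.006],1],[[0,0,0],[0,0,0],1]]'
$H '[[[0,0,0],[0,0,0],1],[[0,0,0],[0,0,0],1]]'
```

```text
clock: 28.45
eef_pos: [540.2, -191.8, 88.2]
tool_rot: [3.14, 0.003, -3.138]
force: [0.3, 0.7, -2.4]
width: 63.9
gripper_force: 63.6
clock: 28.87
eef_pos: [517.0, -305.6, 85.3]
tool_rot: [3.141, -0.001, 3.141]
force: [-0.5, 0.2, -1.5]
width: 64.1
gripper_force: 63.6
clock: 29.28
eef_pos: [499.9, -408.0, 85.5]
tool_rot: [-3.139, -0.001, 3.138]
force: [0.0, -0.0, -1.9]
width: 63.7
gripper_force: 63.6
clock: 29.7
eef_pos: [501.2, -401.3, 48.0]
tool_rot: [3.138, -0.003, -3.141]
force: [1.1, 0.9, -2.3]
width: 64.0
gripper_force: 63.6
clock: 29.87
eef_pos: [502.5, -403.8, 50.7]
tool_rot: [-3.141, 0.001, -3.141]
force: [0.3, -1.1, -1.4]
width: 63.7
gripper_force: 63.7
```

Exactly on target in x, y; lower about 12 mm.

```bash
H="python3 -m handwheel"
$H '[[[0,0,0],[0,0,0.005],1],[[0,0,0],[0,0,0.003],1],[[0,0,0],[0,0,0.002],1],[[0,0,0],[0,0,0],1],[[0,0,0],[0,0,0],1]]'
$H '[[[0,0,0],[0,0,0.001],1],[[0,0,0],[0,0,0],1],[[0,0,0],[0,0,0],1]]'
$H '[[[0,0,0],[0,0,0.0008],1],[[0,0,0],[0,0,0],1],[[0,0,0],[0,0,0],1]]'
```

```text
clock: 30.28
eef_pos: [501.9, -403.9, 40.0]
tool_rot: [3.141, -0.0, 3.141]
force: [-0.2, 0.3, -2.2]
width: 63.9
gripper_force: 63.7
clock: 30.53
eef_pos: [502.0, -404.0, 39.1]
tool_rot: [-3.142, 0.0, 3.141]
force: [0.4, -0.6, -2.1]
width: 64.0
gripper_force: 63.7
clock: 30.78
eef_pos: [502.0, -404.0, 39.0]
tool_rot: [-3.142, 0.0, 3.141]
force: [-1.6, 1.2, 5.7]
width: 64.1
gripper_force: 64.4
```

```bash
H="python3 -m handwheel"
$H '[[[0,0,0],[0,0,0],0.2],[[0,0,0],[0,0,0],0.1],[[0,0,0],[0,0,0],0],[[0,0,0],[0,0,0],0],[[0,0,0],[0,0,0],0]]'
$H '[[[0,0,0],[0,0,-0.03],0],[[0,0,0],[0,0,-0.04],0],[[0,0,0],[0,0,-0.04],0],[[0,0,0],[0,0,-0.04],0],[[0,0,0],[0,0,-0.04],0]]'
$H '[[[0,0,0],[0,0,-0.035],0],[[0,0,0],[-0.0048,0.032,0],0],[[0,0,0],[-0.0048,0.032,0],0],[[0,0,0],[-0.0048,0.032,0],0],[[0,0,0],[-0.0048,0.032,0],0]]'
$H '[[[0,0,0],[-0.0048,0.032,0],0],[[0,0,0],[-0.0048,0.032,0],0],[[0,0,0],[-0.0048,0.032,0],0],[[0,0,0],[-0.0048,0.032,0],0],[[0,0,0],[-0.0048,0.032,0],0]]'
$H '[[[0,0,0],[-0.0048,0.032,0],0],[[0,0,0],[0,0,0],0],[[0,0,0],[0,0,0],0],[[0,0,0],[0,0,0],0]]'
```

```text
clock: 31.2
eef_pos: [502.0, -403.9, 38.1]
tool_rot: [-3.142, -0.0, 3.141]
force: [-0.3, -0.6, -0.3]
width: 85.5
gripper_force: 0.0
clock: 31.62
eef_pos: [501.6, -403.8, 230.1]
tool_rot: [-3.142, -0.0, 3.141]
force: [0.4, -1.0, -0.3]
width: 85.4
gripper_force: 0.0
clock: 32.03
eef_pos: [521.2, -274.6, 263.5]
tool_rot: [3.142, 0.001, 3.141]
force: [0.4, 0.1, 0.1]
width: 85.6
gripper_force: 0.0
clock: 32.45
eef_pos: [545.3, -114.4, 263.4]
tool_rot: [3.142, 0.0, 3.141]
force: [-0.2, -0.1, -0.0]
width: 85.4
gripper_force: 0.0
clock: 32.78
eef_pos: [550.0, -84.6, 263.3]
tool_rot: [-3.141, -0.0, 3.141]
force: [0.3, -1.2, 0.1]
width: 85.6
gripper_force: 0.0
```

```bash
H="python3 -m handwheel"
$H '[[[0,0,0],[-0.0004,-0.0003,0.03],0],[[0,0,0],[0,0,0.03],0],[[0,0,0],[0,0,0.03],0],[[0,0,0],[0,0,0.0143],0],[[0,0,0],[0,0,0],0]]'
$H '[[[0,0,0],[0,0,0],0],[[0,0,0],[0,0,0],0],[[0,0,0],[0,0,0],0.3],[[0,0,0],[0,0,0],0.4],[[0,0,0],[0,0,0],0.5]]'
$H '[[[0,0,0],[0,0,0],1],[[0,0,0],[0,0,0],1],[[0,0,0],[0,0,0],1],[[0,0,0],[0,0,0],1]]'
```

```text
clock: 33.2
eef_pos: [547.7, -85.9, 155.9]
tool_rot: [-3.141, -0.007, 3.138]
force: [-0.9, 0.7, -0.2]
width: 84.9
gripper_force: 0.0
clock: 33.62
eef_pos: [551.1, -84.4, 160.0]
tool_rot: [-3.142, 0.002, 3.141]
force: [-0.6, 0.5, 0.3]
width: 51.5
gripper_force: 0.0
clock: 33.95
eef_pos: [551.3, -84.5, 160.2]
tool_rot: [-3.141, 0.002, 3.141]
force: [-1.1, 0.3, 6.8]
width: 44.7
gripper_force: 61.3
```

```bash
H="python3 -m handwheel"
$H '[[[0,0,0],[0,0,-0.008],1],[[0,0,0],[0,0,-0.014],1],[[0,0,0],[0,0,-0.014],1],[[0,0,0],[0,0,-0.014],1],[[0,0,0],[0.002,-0.01,0],1]]'
$H '[[[0,0,0],[0.005,-0.022,0],1],[[0,0,0],[0.005,-0.022,0],1],[[0,0,0],[0.005,-0.022,0],1],[[0,0,0],[0.005,-0.022,0],1],[[0,0,0],[0.005,-0.022,0],1]]'
$H '[[[0,0,0],[0.005,-0.022,0],1],[[0,0,0],[0.005,-0.022,0],1],[[0,0,0],[0.005,-0.022,0],1],[[0,0,0],[0.005,-0.022,0],1],[[0,0,0],[0.005,-0.022,0],1]]'
$H '[[[0,0,0],[0.0048,-0.021,0],1],[[0,0,0],[0,0,0],1],[[0,0,0],[0,0,0.012],1],[[0,0,0],[0,0,0.012],1],[[0,0,0],[0,0,0.01],1]]'
$H '[[[0,0,0],[0,0,0.006],1],[[0,0,0],[0,0,0],1],[[0,0,0],[0,0,0],1],[[0,0,0],[0,0,0],1]]'
```

```text
clock: 34.37
eef_pos: [550.3, -92.2, 211.2]
tool_rot: [3.14, 0.004, -3.138]
force: [0.7, 0.7, -2.0]
width: 44.8
gripper_force: 61.9
clock: 34.78
eef_pos: [522.0, -205.7, 208.2]
tool_rot: [3.141, -0.002, 3.141]
force: [0.6, 0.6, -2.3]
width: 44.7
gripper_force: 61.8
clock: 35.2
eef_pos: [496.8, -315.6, 208.0]
tool_rot: [3.141, -0.002, 3.141]
force: [1.0, 0.3, -3.3]
width: 44.7
gripper_force: 61.8
clock: 35.62
eef_pos: [492.5, -335.1, 173.5]
tool_rot: [3.14, -0.002, 3.141]
force: [0.6, 0.1, -2.8]
width: 44.6
gripper_force: 62.4
clock: 35.95
eef_pos: [493.9, -335.5, 169.4]
tool_rot: [-3.141, 0.001, 3.141]
force: [0.6, -0.3, -3.0]
width: 44.6
gripper_force: 62.3
```

```bash
H="python3 -m handwheel"
$H '[[[0,0,0],[-0.0005,0,0.003],1],[[0,0,0],[0,0,0.002],1],[[0,0,0],[0,0,0.001],1],[[0,0,0],[0,0,0],1],[[0,0,0],[0,0,0],1]]'
$H '[[[0,0,0],[0,0,0.001],1],[[0,0,0],[0,0,0],1],[[0,0,0],[0,0,0],1]]'
$H '[[[0,0,0],[0,0,0.0008],1],[[0,0,0],[0,0,0],1],[[0,0,0],[0,0,0],1]]'
```

```text
clock: 36.37
eef_pos: [494.1, -335.2, 163.0]
tool_rot: [3.142, -0.0, 3.141]
force: [0.8, 0.2, -3.7]
width: 44.4
gripper_force: 62.3
clock: 36.62
eef_pos: [494.2, -335.4, 162.2]
tool_rot: [-3.141, 0.0, 3.141]
force: [-0.5, 0.2, -2.2]
width: 44.8
gripper_force: 62.6
clock: 36.87
eef_pos: [494.4, -335.5, 162.2]
tool_rot: [-3.141, 0.001, 3.141]
force: [-1.3, 0.8, 5.6]
width: 44.9
gripper_force: 63.3
```

Touching down; release, retreat up and away, and look.

```bash
H="python3 -m handwheel"
$H '[[[0,0,0],[0,0,0],0.4],[[0,0,0],[0,0,0],0.3],[[0,0,0],[0,0,0],0],[[0,0,0],[0,0,0],0],[[0,0,0],[0,0,0],0]]'
$H '[[[0,0,0],[0,0,-0.02],0],[[0,0,0],[0,0,-0.04],0],[[0,0,0],[0,0,-0.04],0],[[0,0,0],[0,0,-0.02],0],[[0,0,0],[0.01,0,0],0]]'
$H '[[[0,0,0],[0.02,0.02,0],0],[[0,0,0],[0.02,0.02,0],0],[[0,0,0],[0,0,0],0],[[0,0,0],[0,0,0],0]]'
python3 - <<'E'
from h import *
im=shot('wrist'); np.save('w10.npy',im,allow_pickle=True); t=shot('top')
a=cv2.resize(im['pixels'][150:350,190:470],(480,343)); b=cv2.resize(t['pixels'][180:310,220:280],(158,343))
cv2.imwrite('pics/c10.png',np.hstack([a,b])[:,:,::-1])
E
```

```text
clock: 37.28
eef_pos: [494.1, -335.2, 161.1]
tool_rot: [-3.142, -0.0, 3.141]
force: [-0.5, -0.9, 0.1]
width: 85.4
gripper_force: 0.0
clock: 37.7
eef_pos: [488.1, -336.9, 286.4]
tool_rot: [-3.136, 0.01, -3.14]
force: [0.1, 0.5, -0.4]
width: 85.5
gripper_force: 0.0
clock: 38.03
eef_pos: [443.2, -294.1, 281.1]
tool_rot: [3.14, -0.0, -3.142]
force: [0.2, -0.5, 0.3]
width: 85.4
gripper_force: 0.0
```

View pics/c10.png

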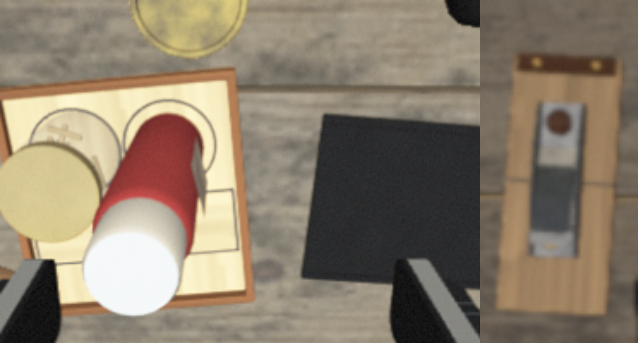

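```bash
python3 -c "
from cell import ctrl
print(ctrl.finish_job())"
```

```text
the job is handed in; nothing more can be done
None
```

The job is handed in at 38 s of the 122 s allowed: the plane lies flat along the board, about 3 mm beyond the pencil line by my last measurement, and the jar and can stand upright in their starting circles. The tape, marker and offcut were left alone.

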